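Run the wing nut down on a drilling jig

TASK

Tighten the brass wing nut on the drilling jig until it stops, so that the clamp's rubber pad presses the brass plate down: turn it clockwise (seen from above) by pushing its wings round with the shut fingertips, stroke after stroke, and never pinch it. Leave the plate where it lies in the jig, do not move the wheel set, the black receiver or the small gearbox that stand round the jig, and finish clear of everything.

Things in the scene. Friction and masses are not known exactly. Their poses are not given: they have to be found in the camera images.
- jig: Drilling jig fixed to the bench: aluminium base 160 x 240 x 16 mm, spanning x -80..80, y -98..142 mm in its own frame; origin on the bench top under the axis of an upright 8 mm threaded stud, z up. The stud's top is 92 mm above the bench; it carries the wing nut. A guide pin (8 mm thick, top at 55 mm) rises at y -55. A low fence, top 27 mm, runs along the +y edge.
- strap: Dark steel clamp strap under the nut, 32 mm wide, 8 mm thick, y -75..55 mm from the stud; origin on the stud's axis at its underside. Its top is 50 mm above the bench (with a washer 52 mm) when the nut is at 0; it sinks with the nut. Keep the fingertips above it.
- nut_turn (a joint): Angle of the wing nut in rad, growing as it turns clockwise seen from above (tightening). 0 = backed off, 7.9 = hard stop, fully tight. It starts between 0 and 2.5. Nut, strap and pad sink 1.2 mm per rad. The pad meets the plate at about 5.5 to 6.3 and is then sprung. The nut stays where it is left (friction about 0.05 N m, or 1.5 N at the middle of a wing).
- nut_mid (a point): Point on the nut's axis at mid height of its wings, 72.5 mm above the bench when the nut is at 0, 63 mm when tight. Its frame turns with the nut: x along the two opposite wings, z up. Each brass wing is 7 mm thick, reaches 48 mm from the axis, and spans from 11 mm below this point to 11 mm above it (14 mm at its rounded outer end). The hub is 26 mm across.
- wing_nut: The brass wing nut itself; origin on its axis 20 mm below point nut_mid, x along the wings, z up.
- pad: Round black rubber pad, 22 mm across and 11 mm high, under the +y end of the strap (41 mm from the stud); origin at the centre of its underside. It is sprung and presses on the plate when the nut is tight.
- brass_plate: Loose folded brass plate 98 x 133 x 9 mm, plain on top, lying flat on the jig base under the pad, its long side across the strap; origin at the centre of its underside.
- wheel_set: Loose geared axle set with four grey wheels, 70 x 69 x 31 mm, on the bench beside the jig at its -y end; origin at the centre of its underside. Leave alone.
- receiver: Loose black radio receiver box, 38 x 61 x 17 mm, on the bench on the robot's side of the jig; origin at the centre of its underside. Leave alone.
- gearbox: Loose small brass gearbox, 36 x 103 x 28 mm, on the bench behind the jig; origin at the centre of its underside. Leave alone.
Mind the look-alikes: they are no part of the job. Of the things that look like the brass_plate, the smaller one is meant.

How it is judged:
At the end, for the whole second after the job is handed in: The nut is within 0.4 rad of its hard stop (over 7.5 rad) and at rest, the pad presses the plate with more than 2 N, the plate lies within 10 mm and each bystander within 20 mm of where it was at the start (value of joint nut_turn above 7.5 rad and contact force between pad and brass_plate above 2 N and distance of brass_plate from where it was at the start of the episode below 0.01 m and angular speed of wing_nut below 0.1 rad/s and distance of each of wheel_set, receiver, gearbox from where it was at the start of the episode below 0.02 m); the robot touches nothing.
It fails at once if the wing nut is pinched between the fingers instead of pushed (grasp point inside a wing or the hub while the fingers touch the nut) (contact force between the fingers and wing_nut above 0.5 N and y of the grasp point in the frame of nut_mid between -0.006 and 0.006 m and x of the grasp point in the frame of nut_mid between -0.048 and 0.048 m and z of the grasp point in the frame of nut_mid below 0.026 m).
It fails at once if the brass plate is lifted or shoved (more than 10 mm) (distance of brass_plate from where it was at the start of the episode above 0.01 m).
It fails at once if a bystander is moved more than 20 mm (distance of any of wheel_set, receiver, gearbox from where it was at the start of the episode above 0.02 m).
It also fails if it takes over 58 s, if anything falls off the work surface, if the arm or the gripper's body presses on something with over 40 N, if the wrist force passes 120 N, or if a joint passes its speed limit or range.

ROBOT

A 6-joint arm with a two-finger parallel gripper is mounted at the origin on a cart in front of the work surface, level with it; the furniture and walls round the work are solid. World frame = base frame: x ahead of the robot, y to its left, z up, the work surface at z = 0. Lengths are in m, angles in rad, forces in N, time in s.
With the tool pointing down it reaches from about 0.325 to 0.775 m from the base axis. Payload 5.5 kg.
Tool frame: the origin (TCP) lies on the centre line of the jaws, within the pads' length; the fingertips stand 25 mm ahead of it and the grasp point (between the pads) lies 6 mm ahead of it; z points along the fingers, y is the line along which they close (so a half turn about z gives the same grasp; the last joint's range is limited). The gripper opens to 85 mm and grips with 20 to 120 N. Pads are 22 mm wide; open, the fingers measure 114 mm over their backs; the gripper's body (76 mm by 85 mm) begins 54 mm behind the grasp point. The pads swing forward as they close: fully open they stand 13 mm farther back than shut.
Start: joints at [-1.266, 0.091, 1.231, -0, 1.82, -0.057], TCP at [0.212, -0.561, 0.256] pointing down, gripper open.
Joint ranges: [-2.87, 2.87], [-0.86, 2.18], [0.17, 2.46], [-1.51, 4.65], [0.06, 2.69], [-2.65, 2.65]. Speed limits (rad/s): [2.57, 2.57, 3.01, 3.14, 3.14, 3.14].

INTERFACE

Orientations are given as a unit quaternion [x, y, z, w].
In Python, from bench import robot gives the robot as it stands. Calls block until the motion is done:
- robot.reach(position, orientation): joint-space move of the TCP to a pose.
- robot.move_straight(position, rot=None, feed=0.15): straight line of the TCP; rot=None keeps the orientation; feed is the mean speed in m/s.
- robot.set_joints(angles): joint-space move.
- robot.gripper_to(opening, newtons=None): finger opening in m; newtons is the grip in N (None keeps the last); returns when the fingers have stopped.
- robot.sleep(seconds).
- robot.solve_ik(position, orientation): joint angles nearest the present ones, or None.
- robot.get_obs(): the state.
- robot.read_camera(name): name is "scene" or "top" or "wrist"; returns a dict with "frame" (480x640x3 uint8, red, green, blue), "depth" (480x640 float32, m along the optical axis (not along the pixel's ray), 0 where there is no reading), "K" (3x3 intrinsics, pixels), "k1" (the pictures are not rectified: a ray, as slopes to the right and down, at radius r is drawn at 1 + k1 r^2 times it, then the intrinsics apply), "R" (3x3) and "t" (3): a world point X has camera coordinates R X + t. Camera axes: x right, y down, z forward; pixel columns grow to the right and rows downward; lengths in m; the calibration is good to about 2 mm. A picture is of the moment at which its call begins.
A pose or a line that the arm cannot do raises robot.IKError and nothing moves.
- robot.close_job(): hands the job in; it is judged then, once.
The state is a dict: "clock": time; "joint_pos": joint angles; "qvel": joint speeds; "tau": joint torques, N m; "position": TCP position; "tool_rot": TCP orientation; "wrist_force": force on the tool from outside, world axes, zero at the start; "ft_torque": the same for the moment, N m; "gripper_width": finger opening in m; "finger_force": force on a finger pad.
Only numpy, scipy, OpenCV 4.12 (cv2) and the standard library are available. Lean on these libraries where they do the work, as an engineer would, in place of code of your own. Each camera call takes 0.05 s, during which the arm holds its last target. There are 200 camera calls.

## Working session

There is one attempt and no reset: what is moved stays moved. The work goes in short steps, each a Python script; the robot and the scene stay as the last script left them, time stands still between calls to the robot, and variables do not carry over. Pictures are saved under pics/ and viewed, at most 10 in all, crops included, and the job is handed in when it is done.

```bash
ls; mkdir -p pics; cat > h.py <<'E'
import numpy as np, cv2
from bench import robot
def cam(n):
    c=robot.read_camera(n); np.savez('/tmp/%s.npz'%n,**c); return c
def ray(c,u,v):
    K=c['K']; d=np.array([(u-K[0,2])/K[0,0],(v-K[1,2])/K[1,1]]); s=d.copy()
    for _ in range(20): s=d/(1+c['k1']*(s@s))
    return np.array([s[0],s[1],1.])
def pt(c,u,v,z=None):
    R,t=c['R'],c['t']; r=ray(c,u,v); o=-R.T@t; w=R.T@r
    k=(z-o[2])/w[2] if z is not None else c['depth'][int(round(v)),int(round(u))]
    return o+k*w
E
python3 - <<'E'
from h import *
a=cam('top');b=cam('scene')
for n,c in(('top',a),('scene',b)): cv2.imwrite(f'pics/{n}0.png',c['frame'][:,:,::-1]); print(n,-c['R'].T@c['t'],c['K'][0,0],c['k1'])
print(robot.get_obs())
E
```

```text
pics
top [ 0.50013217 -0.02726443  0.99739685] 457.41609692981007 0.01614468692884291
scene [0.09334434 0.74124452 0.56088149] 596.4289543866901 -0.164371695446927
{'clock': 0.1, 'joint_pos': array([-1.26572585e+00,  9.17863475e-02,  1.23175254e+00,  7.80270358e-06,
        1.81978822e+00, -5.66900312e-02]), 'qvel': array([-0.00110904, -0.00177144, -0.0031594 ,  0.00234141, -0.00091718,
       -0.00069505]), 'tau': array([ 3.06535585e-03, -4.60217357e+01, -4.19218683e+01,  1.55963426e-04,
        1.06583076e-02,  4.86788934e-06]), 'position': array([ 0.21229849, -0.56097071,  0.25526953]), 'tool_rot': array([ 9.83685178e-01,  1.79896410e-01, -1.03672149e-04, -8.61019686e-04]), 'wrist_force': array([ 0.56804561, -0.37331291,  0.14767313]), 'ft_torque': array([ 0.04854632, -0.03636356,  0.01331523]), 'finger_force': 0.0, 'gripper_width': 0.08544668756611491}
```

View pics/top0.png

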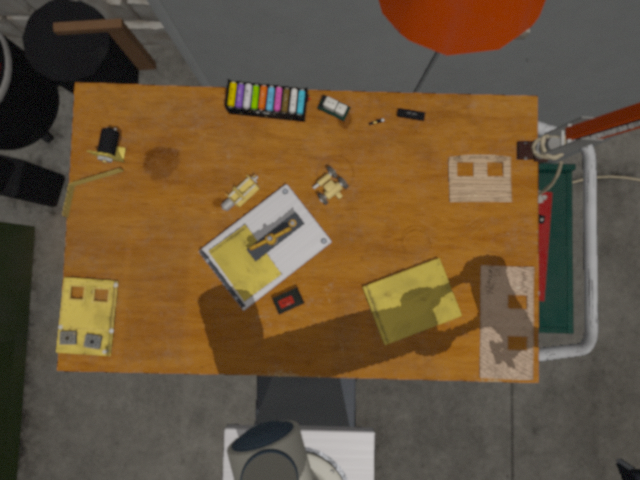

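View pics/scene0.png

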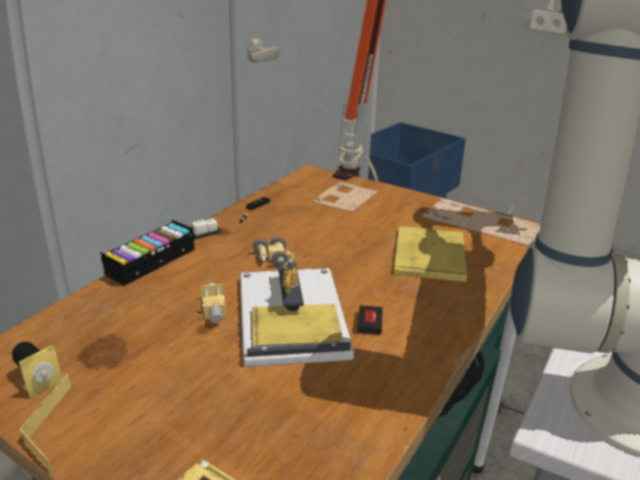

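The top view shows the jig at about (265,245) with the nut near (272,238). The wheel set is at (330,183), the gearbox at (240,191) and the receiver at (288,300). I'll enlarge the jig.

```bash
python3 - <<'E'
from h import *
c=dict(np.load('/tmp/top.npz'))
f=c['frame'][175:315,190:350]
cv2.imwrite('pics/crop0.png',cv2.resize(f,None,fx=5,fy=4.2857 if 0 else 5,interpolation=cv2.INTER_CUBIC)[:,:,::-1][:600] if 0 else cv2.resize(c['frame'][180:300,195:345],None,fx=5,fy=5,interpolation=cv2.INTER_CUBIC)[:,:,::-1])
# yellowish depth points with height 0.05..0.095
P=[]
for v in range(200,270):
  for u in range(235,315):
    p=pt(c,u,v)
    if p[2]>0.058: P.append([u,v,*p,*c['frame'][v,u]])
P=np.array(P); np.set_printoptions(precision=3,suppress=True,linewidth=150); print(len(P)); print(P[::3])
for n,(u,v) in dict(l=(201,248),t=(287,185),r=(331,240),b=(246,307)).items(): print(n,pt(c,u,v,.016))
E
```

```text
277
[[248.    200.      0.5    -0.027   0.997 145.    102.     44.   ]
 [237.    213.      0.5    -0.027   0.997 145.     98.     45.   ]
 [286.    222.      0.5    -0.027   0.997  52.     51.     53.   ]
 [288.    227.      0.575   0.033   0.083 111.     87.     41.   ]
 [291.    227.      0.576   0.027   0.07  107.     88.     59.   ]
 [288.    228.      0.573   0.033   0.078 138.    109.     42.   ]
 [291.    228.      0.574   0.027   0.076 103.     84.     55.   ]
 [286.    229.      0.57    0.036   0.086 148.    114.     42.   ]
 [289.    229.      0.571   0.031   0.083 139.    108.     43.   ]
 [253.    230.      0.5    -0.027   0.997 181.    178.    175.   ]
 [284.    230.      0.569   0.041   0.081 139.    108.     43.   ]
 [287.    230.      0.569   0.034   0.083 155.    121.     49.   ]
 [290.    230.      0.569   0.029   0.075 110.     89.     53.   ]
 [283.    231.      0.567   0.043   0.079 143.    110.     40.   ]
 [286.    231.      0.567   0.036   0.083 148.    116.     49.   ]
 [289.    231.      0.568   0.032   0.064 105.     86.     59.   ]
 [281.    232.      0.56
[... 4526 characters left out ...]
.   ]
 [251.    247.      0.533   0.106   0.08  141.    110.     41.   ]
 [254.    247.      0.533   0.099   0.085 152.    118.     45.   ]
 [257.    247.      0.533   0.095   0.074 111.     87.     50.   ]
 [251.    248.      0.531   0.105   0.082 142.    111.     45.   ]
 [254.    248.      0.531   0.099   0.082 131.    102.     47.   ]
 [297.    248.      0.5    -0.027   0.997 186.    182.    181.   ]
 [252.    249.      0.529   0.104   0.08  121.     96.     47.   ]
 [251.    250.      0.527   0.107   0.071 100.     81.     58.   ]
 [303.    258.      0.5    -0.027   0.997 187.    183.    182.   ]]
l [0.53  0.222 0.016]
t [0.671 0.042 0.016]
r [ 0.555 -0.056  0.016]
b [0.407 0.121 0.016]
```

View pics/crop0.png

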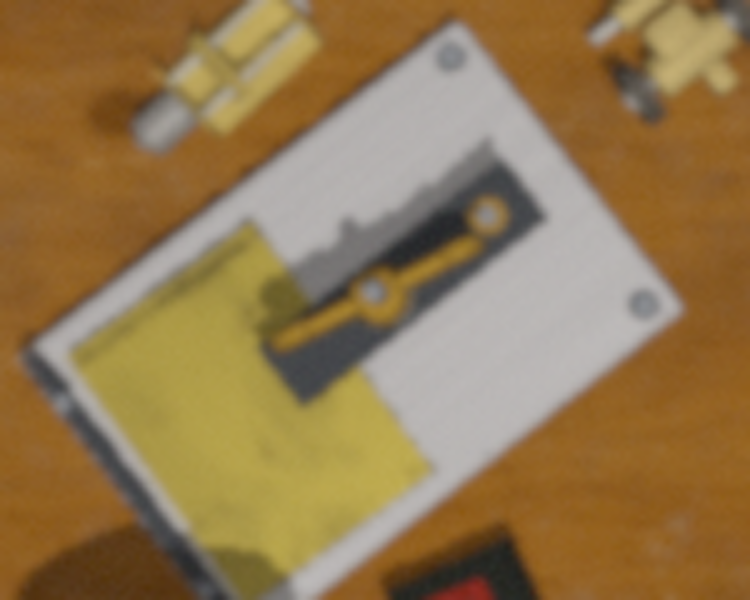

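The crop shows the stud at crop (375,291), which is full (270,238). The wing ends are at crop (278,343) and (478,243), so the wings point to about 117° and -63° in the world. The wing-end midpoint and the stud agree at about (0.552, 0.068). Each stroke will push the wing at about 117° clockwise, with the tool turning along with it.

```bash
cat >> h.py <<'E'
from scipy.spatial.transform import Rotation as Ro
C=np.array([.552,.068]); RAD=.034
def pose(phi,d,tip):   # phi deg of wing, d perpendicular offset of tool behind wing, tip height
    a=np.radians(phi); e=np.array([np.cos(a),np.sin(a)]); n=np.array([-e[1],e[0]])
    # tool y along e, z down -> x = y cross z
    x=np.array([-e[1],e[0],0]); R=np.column_stack([x,[e[0],e[1],0],[0,0,-1]])
    assert np.linalg.det(R)>0
    return np.r_[C+RAD*e+d*n,tip+.025],Ro.from_matrix(R).as_quat()
def ft(phi):
    o=robot.get_obs(); a=np.radians(phi); n=np.array([-np.sin(a),np.cos(a)])
    return o['wrist_force'][:2]@n, o['wrist_force'], o['clock']
E
python3 - <<'E'
from h import *
c=dict(np.load('/tmp/top.npz'))
print(pt(c,270,238.2,.092),pt(c,250.6,248.6,.083),pt(c,290.6,228.6,.083),pt(c,292.4,223,.055))
for phi in(117,27,-63): print(phi,np.round(robot.solve_ik(*pose(phi,.0145,.06)),2))
robot.gripper_to(0.0,20); print(robot.get_obs()['gripper_width'])
robot.reach(*pose(117,.026,.13))
robot.move_straight(pose(117,.026,.068)[0],feed=.08)
print(ft(117)); 
for n in('wrist','scene','top'):
    c=cam(n); cv2.imwrite(f'pics/{n}1.png',c['frame'][:,:,::-1])
s=cam('scene')['frame'][220:370,200:400]; t=cam('top')['frame'][180:300,195:345]
cv2.imwrite('pics/m1.png',np.hstack([cv2.resize(s,(400,300)),cv2.resize(t,(375,300))])[:,:,::-1])
E
```

```text
[0.55088595 0.06702315 0.092     ] [0.52954936 0.10592832 0.083     ] [0.5717746  0.02738597 0.083     ] [0.58567674 0.02570084 0.055     ]
117 [ 0.11 -0.06  1.69 -0.    1.51 -1.93]
27 [ 0.11  0.08  1.54 -0.    1.52 -0.36]
-63 [ 0.02  0.08  1.55 -0.    1.51  1.12]
-0.0003038009037110223
(np.float64(-0.518432754567959), array([ 0.87258375, -0.57059577, -1.09739043]), 4.35)
```

View pics/m1.png

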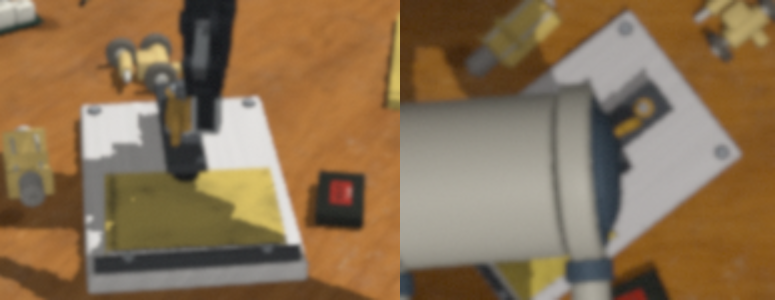

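View pics/wrist1.png

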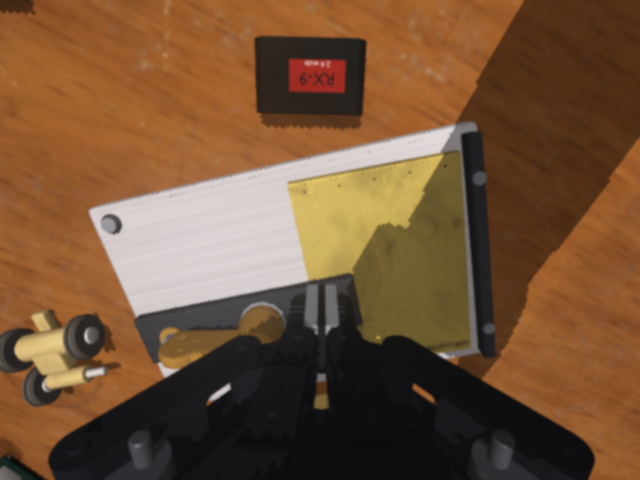

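The wrist view shows the shut tips at about (322,310), on the robot side of the wing, with the hub at (262,322). They're in place, so I'll do the first stroke.

```bash
sed -i 's/C=np.array(\[.552,.068\])/C=np.array([.551,.067])/' h.py; cat >> h.py <<'E'
def stroke(p0,p1,z0,step=10,lim=20,feed=.08):
    """push from wing angle p0 down to p1 (deg), tip starting at z0; returns last phi"""
    phi=p0; log=[]
    while True:
        p,q=pose(phi,.0145,z0-.0012*np.radians(p0-phi))
        robot.move_straight(p,q,feed=feed)
        f=ft(phi); log.append((round(phi),round(f[0],1)))
        if abs(f[0])>lim or np.linalg.norm(f[1])>50 or phi<=p1: break
        phi=max(phi-step,p1)
    print(log,f[1].round(1),f[2]); return phi
def leave(phi,z):
    robot.move_straight(pose(phi,.022,z)[0]); robot.move_straight(pose(phi,.022,.115)[0],feed=.25)
E
python3 - <<'E'
from h import *
z=.068
p=stroke(119,57,z)
E
```

```text
[(119, np.float64(-0.1)), (109, np.float64(-0.4)), (99, np.float64(0.4)), (89, np.float64(0.3)), (79, np.float64(0.4)), (69, np.float64(-0.2)), (59, np.float64(0.7)), (57, np.float64(1.7))] [-2.1 -0.1  0.8] 7.0667
```

```bash
python3 - <<'E'
from h import *
c=cam('wrist'); s=cam('scene')['frame'][220:370,200:400]
cv2.imwrite('pics/m2.png',np.hstack([cv2.resize(c['frame'],(400,300)),cv2.resize(s,(400,300))])[:,:,::-1])
E
```

```text
(no output)
```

View pics/m2.png

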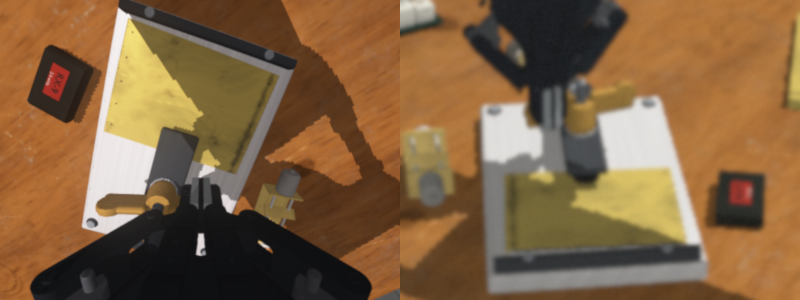

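The wrist view (left half) shows the nut turned with its wing, the tips still behind it at (205,190), and the plate still in place. I'll finish this stroke and do the second one.

```bash
python3 - <<'E'
from h import *
z=.068-.0012*np.radians(62)
p=stroke(57,-70,z); z-=.0012*np.radians(127)
leave(p,z)
robot.reach(*pose(110,.026,.115)); robot.move_straight(pose(110,.026,z)[0],feed=.15)
print(ft(110))
p=stroke(110,0,z); z2=z-.0012*np.radians(110)
p1=stroke(0,-70,z2,step=4,lim=18); print(p1,z2)
E
```

```text
[(57, np.float64(2.2)), (47, np.float64(0.4)), (37, np.float64(-0.1)), (27, np.float64(-0.0)), (17, np.float64(0.2)), (7, np.float64(-0.1)), (-3, np.float64(0.9)), (-13, np.float64(-0.0)), (-23, np.float64(0.5)), (-33, np.float64(0.3)), (-43, np.float64(-0.6)), (-53, np.float64(-0.3)), (-63, np.float64(-0.2)), (-70, np.float64(0.1))] [ 0.2 -0.3  0.7] 11.5917
(np.float64(-0.8349525688943388), array([ 1.03326812, -0.39764283,  0.05355297]), 15.2583)
[(110, np.float64(0.2)), (100, np.float64(0.7)), (90, np.float64(0.2)), (80, np.float64(-0.0)), (70, np.float64(0.0)), (60, np.float64(0.8)), (50, np.float64(-0.2)), (40, np.float64(-0.7)), (30, np.float64(-0.3)), (20, np.float64(0.2)), (10, np.float64(-0.1)), (0, np.float64(-0.1))] [-0.5 -0.1 -0.3] 19.125
[(0, np.float64(0.7)), (-4, np.float64(0.7)), (-8, np.float64(1.2)), (-12, np.float64(0.8)), (-16, np.float64(0.9)), (-20, np.float64(0.6)), (-24, np.float64(0.3)), (-28, np.float64(0.8)), (-32, np.float64(0.6)), (-36, np.float64(1.2)), (-40, np.float64(0.1)), (-44, np.float64(0.8)), (-48, np.float64(0.4)), (-52, np.float64(0.8)), (-56, np.float64(7.4)), (-60, np.float64(16.7)), (-64, np.float64(24.7))] [21.2 12.9 -9.2] 23.375
-64 0.06173775864384436
```

The force rose at -56° after about 6.2 rad of turning, which fits the hard stop. The guide pin is near there too, so I'll back off, push the opposite wing at about 124° away from the pin, and check heights.

```bash
python3 - <<'E'
from h import *
z=.0605
leave(-64,z)
robot.reach(*pose(126,.026,.115)); robot.move_straight(pose(126,.026,z)[0],feed=.15)
print(ft(126))
p=stroke(126,100,z,step=3,lim=22)
leave(p,z)
robot.reach([.40,-.25,.30],pose(0,0,0)[1])
c=cam('top'); P=[]
for v in range(215,262):
  for u in range(240,305):
    q=pt(c,u,v)
    if .055<q[2]<.12: P.append(q)
P=np.array(P); d=P[:,:2]-C; r=np.hypot(*d.T); o=r>18
w=np.linalg.eigh(np.cov(d[o].T))[1][:,1]
print('top outer',np.median(P[r>30][:,2]),'mid wing',np.median(P[(r>18)&(r<28)][:,2]),'stud',np.percentile(P[r<5][:,2],80),'ang',np.degrees(np.arctan2(w[1],w[0])))
c0=dict(np.load('/tmp/top.npz'))
cv2.imwrite('pics/m3.png',cv2.resize(c['frame'][180:310,195:355],None,fx=4.5,fy=4.5)[:,:,::-1])
print(robot.get_obs()['clock'])
E
```

```text
(np.float64(-0.05267546568890951), array([0.03062158, 0.04746987, 0.64077801]), 27.2417)
[(126, np.float64(3.8)), (123, np.float64(11.6)), (120, np.float64(19.1)), (117, np.float64(27.1))] [-23.1 -14.5  13.7] 28.2833
top outer nan mid wing nan stud 0.07451462203199774 ang nan
30.4
  avg = a.mean(axis, **keepdims_kw)
  ret = um.true_divide(
<stdin>:15: RuntimeWarning: Degrees of freedom <= 0 for slice
  c *= np.true_divide(1, fact)
  c *= np.true_divide(1, fact)
  return _methods._mean(a, axis=axis, dtype=dtype,
  ret = ret.dtype.type(ret / rcount)
```

View pics/m3.png

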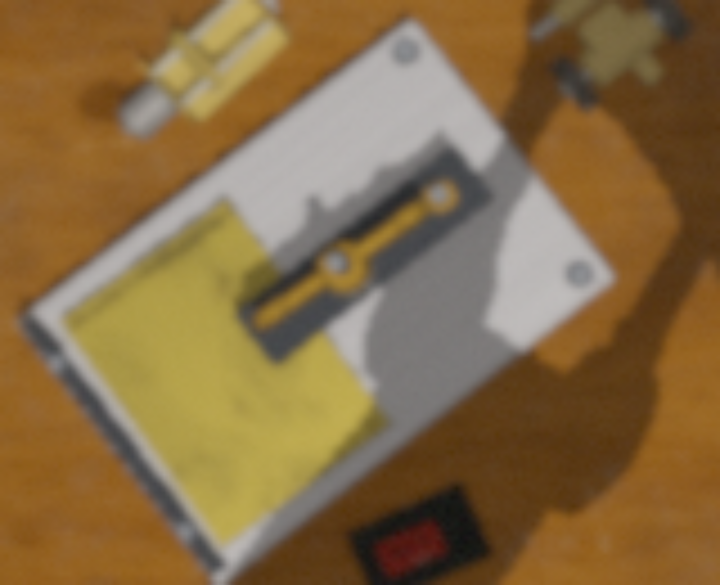

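```bash
cp /tmp/top.npz /tmp/t2.npz; python3 - <<'E'
from h import *
c=dict(np.load('/tmp/t2.npz'))
P=np.array([pt(c,u,v) for v in range(215,262) for u in range(240,305)]); P=P[(P[:,2]>.058)&(P[:,2]<.12)]
d=P[:,:2]-C; r=np.hypot(*d.T); o=(r>.018)&(r<.05)
w=np.linalg.eigh(np.cov(d[o].T))[1][:,1]
print('outer',np.percentile(P[(r>.033)&(r<.048)][:,2],[50,80]),'in',np.percentile(P[(r>.018)&(r<.03)][:,2],[50,80]),'stud',P[r<.004][:,2],'ang',np.degrees(np.arctan2(w[1],w[0])))
E
```

```text
outer [0.07374386 0.07604676] in [0.07162791 0.07315331] stud [0.09147561 0.09176697 0.09091873 0.09334061 0.0910153  0.09402004
 0.09001032 0.08361192 0.0642941  0.0915042  0.09311822 0.09043307
 0.07571281 0.06539156 0.08166316 0.07790628 0.06481451] ang 126.68932452828639
```

The wing tops are at 0.076 m (outer) and 0.073 m (inner). Fully tight would be 0.077 and 0.074, so this matches the hard stop within the 2 mm calibration. The plate and bystanders haven't moved, and the arm is clear of everything.

```bash
python3 -c "
from bench import robot
print(robot.close_job())"
```

```text
the job is handed in; nothing more can be done
None
```

The wing nut is tightened to its hard stop: it resisted pushes on both wings, and its height matches fully tight. In the last camera view the plate and bystanders had not moved; the arm was clear when I handed the job in at about 30 s, and no verdict came back.

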